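# Lock the stop post into the slide stand's T-slot

## Robot

A 6-joint arm with a two-finger parallel gripper is mounted at the origin on the work surface. World frame = base frame: x ahead of the robot, y to its left, z up, the work surface at z = 0. Lengths are in m, angles in rad, forces in N, time in s.
With the tool pointing down it reaches from about 0.3 to 0.875 m from the base axis. Payload 6.4 kg.
Tool frame: the origin (TCP) lies between the finger pads; the fingertips stand 19 mm ahead of it and the grasp point (between the pads) is the TCP (ctrl.tips_ahead is the z of the fingertips in the tool frame, in m); z points along the fingers, y is the line along which they close (so a half turn about z gives the same grasp; the last joint's range is limited). The gripper opens to 85 mm and grips with 20 to 120 N. Pads are 22 mm wide; open, the fingers measure 114 mm over their backs; the gripper's body (76 mm by 85 mm) begins 54 mm behind the grasp point. The pads swing forward as they close: fully open they stand 13 mm farther back than shut.
Start: joints at [0.991, 0.181, 1.607, -0, 1.354, -0.206], TCP at [0.21, 0.535, 0.25] pointing down, gripper open.
Joint ranges: [-2.99, 2.99], [-0.89, 2.07], [0.3, 2.58], [-1.14, 4.28], [0, 2.63], [-3.12, 3.12]. Speed limits (rad/s): [2.57, 2.57, 3.01, 3.14, 3.14, 3.14].

## Interface

Orientations are given as a unit quaternion [w, x, y, z].
In Python, from bench import readout, vision, ctrl gives the robot as it stands.
- The arm moves only by the tool play_rows, never from a script. Its arguments are lists of equal length, an entry for each row: "xyz": the shift along the tool's x, y, z in mm, a list of three; "rot": the turn, a rotation vector about the tool's x, y, z in rad, a list of three; "grip": the opening, from 0 (shut) to 1 (fully open). In form: {"xyz": [[x, y, z], ...], "rot": [[rx, ry, rz], ...], "grip": [grip, ...]}. A call has exactly 10 rows; each row is the pose to reach, as a shift and turn from the pose commanded when the call began, along the tool's axes at that moment; what a row does not reach only later rows make up. A row lasts 1/8 s, in which the tool goes at most 62.5 mm and 10.7 degrees, less where a joint would pass 70% of its speed; a pose out of reach is approached as far as the arm can. A call with a gripper value outside its range is refused whole. The fingers move at their own pace and stop on an object; the grip force is fixed at half the most. Time passes only in rows, so rows that repeat a pose let the fingers close, or fill a call up. It gives the time, the measured TCP pose, the force, the opening and the grip force at its end, in the units of the state.
- readout.get_obs(): the state, without advancing time (a new reading comes with each control period).
- vision.camera(name): name is "side" or "top" or "wrist"; returns a dict with "color" (420x560x3 uint8, red, green, blue), "depth" (420x560 float32, m along the optical axis (not along the pixel's ray), 0 where there is no reading), "camera_matrix" (3x3 intrinsics, pixels), "k1" (the pictures are not rectified: a ray, as slopes to the right and down, at radius r is drawn at 1 + k1 r^2 times it, then the intrinsics apply), "extrinsics" (4x4, takes a point from camera to world coordinates); the wrist camera has in their place "hand_eye" (4x4, takes a point from camera to tool coordinates, whose origin is the TCP and whose axes are the flange's). Camera axes: x right, y down, z forward; pixel columns grow to the right and rows downward; lengths in m; the calibration is good to about 2 mm. A picture is of the moment at which its call begins: read the wrist's pose just before it.
- ctrl.hand_in(): hands the job in; it is judged then, once.
The state is a dict: "time_s": time; "q": joint angles; "dq": joint speeds; "joint_efforts": joint torques, N m; "eef_pos": TCP position; "eef_rot": TCP orientation; "wrist_force": force on the tool from outside, world axes, zero at the start; "torque": the same for the moment, N m; "opening": opening from 0.0 (shut) to 1.0 (fully open); "grasp_force": force on a finger pad.
Only numpy, scipy, OpenCV 4.12 (cv2) and the standard library are available. Lean on these libraries where they do the work, as an engineer would, in place of code of your own. Each camera call takes 0.05 s, during which the arm holds its last target. There are 200 camera calls.

## Task

Lift the lid off the steel pot by its knob and set it, right way up and without dropping it, on the rubber mat. Then take the stop post out of the pot, drop its T-foot into the slot of the sloped rail until the flange lies flush on the rail, twist it a quarter turn (either way) so that it is locked crosswise under the lips, and let go. Leave the other things on the bench where they are.

Things in the scene. Friction and masses are not known exactly. Their poses are not given: they have to be found in the camera images.
- lid_knob (a point): Centre of the black knob (28 mm across, 18 mm tall) on the pot's loose steel lid, 25 mm above the lid's flat top; z up. The lid is a hollow dome 108 mm across, its lowest edge 86 mm below this point. It rests on the pot's rim, a 6 mm deep ring loosely inside the mouth, and must rise 60 mm to clear the post standing under it. About 0.2 kg.
- pot_rim (a point): Centre of the mouth of the round steel pot, fixed to the bench: 112 mm outside, 5 mm wall, rim 40 mm above the bench. In its middle a grey plastic block (60 x 60 mm, top 2 mm below the rim) holds the post upright in a slot along this frame's y.
- post_grip (a point): Centre of the flat grip of the steel stop post (a T-bolt), upright in the pot under the lid, 28 mm above the pot's rim. Grip 10 mm thick (x), 36 mm long (y), 24 mm tall (z, up the post). Below it a 10 mm thick stalk and a round flange, 28 mm across, 4 mm thick, its underside 30 mm below this point. The T-foot under the flange lies the same way as the grip. 0.09 kg.
- post_foot (a point): Middle of the bottom of the post's T-foot, 42 mm below the grip's centre; axes as the grip's. Foot 9 mm wide (x), 22 mm long (y), 6 mm thick, the lowest 2 mm narrower (6 x 19 mm); an 8 mm thick neck joins it to the flange, whose underside is 12 mm above this point.
- rail: Aluminium T-slot rail on the white panel (150 x 160 mm) of the slide stand, fixed; the slope rises away from the robot at 30 degrees. Origin: middle of the slot's mouth, in the rail's outer face. z: square out of the face, leaning 30 degrees from vertical towards the robot; y: along the slot; x: up the slope. Rail 36 mm wide, 110 mm long, 18 mm proud of the panel.
- slot_floor (a point): Middle of the slot's floor, 14 mm under its mouth; axes as the rail's. Mouth 12 mm wide, 90 mm long, ends closed; lips 4 mm thick; the channel under them is 26 mm wide and 10 mm high. With the post's flange on the rail's face its foot is 2 mm clear of lips and floor, and turns freely either way; there is no stop at the quarter turn.
- mat_top (a point): Middle of the top of the square black rubber mat, 140 x 140 x 3 mm, fixed on the bench.
- reagent: Bystander: brown glass bottle with black cap, 60 mm across, 130 mm tall; origin at the centre of its underside; not part of the job.
- oil_jar: Bystander: small glass jar with white cap, 44 mm across, 60 mm tall; origin at the centre of its underside; not part of the job.
- beaker: Bystander: open glass beaker, 64 mm across, 80 mm tall; origin at the centre of its underside; not part of the job.
- pen: Bystander: black pen 130 mm long, lying; origin at the centre of its underside (its lowest line); not part of the job.
- dish: Bystander: shallow glass dish, 84 mm across, 15 mm tall; origin at the centre of its underside; not part of the job.
Things that resemble listed ones, but are neither listed nor needed, are in the scene too. Of the things shaped like the part that bears lid_knob, the bare steel one is meant. What is shaped like the part that bears rail but blue is not meant.

How it is judged:
By the outcome, as a careful person would: the job done as asked, in the order asked, and still so for the second after the job is handed in, with the robot touching nothing.
It also fails if it takes over 67 s, if anything falls off the work surface, if the arm or the gripper's body presses on something with over 40 N, if the wrist force passes 120 N, or if a joint passes its speed limit or range.

## Working session

There is one attempt and no reset: what is moved stays moved. The work goes in short steps, Python scripts to look and compute and a tool call to move; the robot and the scene stay as the last step left them, time stands still between calls to the robot, and variables do not carry over. Pictures are saved under pics/ and viewed, at most 10 in all, crops included, and the job is handed in when it is done.

Besides the shell and the picture viewer there is one more tool, called after "Call:" as a command line: name --argument value ..., lists and objects as JSON in quotes. play_rows: Moves the arm, as the interface text tells. Its arguments: {"type":"object","properties":{"xyz":{"type":"array","items":{"type":"array","items":{"type":"number"}}},"rot":{"type":"array","items":{"type":"array","items":{"type":"number"}}},"grip":{"type":"array","items":{"type":"number"}}},"required":["xyz","rot","grip"]}

```bash
mkdir -p pics; ls; cat > h.py <<'E'
import numpy as np, cv2
from bench import readout, vision, ctrl
from scipy.spatial.transform import Rotation as R
def Rq(q): return R.from_quat([q[1],q[2],q[3],q[0]]).as_matrix()
def tool():
    o=readout.get_obs(); T=np.eye(4); T[:3,:3]=Rq(o["eef_rot"]); T[:3,3]=o["eef_pos"]; return T,o
def shot(name,save=None):
    T,o=tool(); c=vision.camera(name)
    c["X"]=T@c["hand_eye"] if name=="wrist" else c["extrinsics"]
    if save: cv2.imwrite("pics/"+save,c["color"][:,:,::-1]); np.savez("pics/"+save[:-4],**c)
    return c
def cloud(c):
    "world point of each pixel, nan where no depth"
    h,w=c["depth"].shape; v,u=np.mgrid[:h,:w].astype(float)
    s=slopes(c,np.stack([u.ravel(),v.ravel()],1)); d=c["depth"].ravel().copy(); d[d==0]=np.nan
    P=np.c_[s*d[:,None],d]@c["X"][:3,:3].T+c["X"][:3,3]; return P.reshape(h,w,3)
def slopes(c,uv):
    K=np.array(c["camera_matrix"],float); k=np.array([float(c["k1"]),0,0,0,0])
    return cv2.undistortPoints(np.asarray(uv,float).reshape(-1,1,2),K,k).reshape(-1,2)
def onplane(c,uv,p0,n=(0,0,1)):
    s=slopes(c,uv); d=np.c_[s,np.ones(len(s))]@c["X"][:3,:3].T; o=c["X"][:3,3]; n=np.array(n,float)
    return o+d*((np.array(p0)-o)@n/(d@n))[:,None]
E
python3 - <<'E'
from h import *
a=shot("top","top0.png");b=shot("side","side0.png")
print(tool()[1]); print(a["X"],b["X"],a["k1"],a["camera_matrix"])
E
```

```text
pics
{'time_s': 0.1, 'q': array([ 9.90699490e-01,  1.81475338e-01,  1.60788403e+00, -1.43297421e-05,
        1.35379773e+00, -2.06279741e-01]), 'dq': array([-0.00052736, -0.00202319, -0.00421487,  0.00035408, -0.00137896,
       -0.00105093]), 'joint_efforts': array([ 7.49888877e-04, -4.45879912e+01, -3.52238095e+01, -2.58400569e-04,
        4.00689285e-03,  2.94901554e-05]), 'eef_pos': array([0.20969518, 0.53491009, 0.24948098]), 'eef_rot': array([-2.93235919e-04,  1.85820600e-01,  9.82583377e-01, -7.25214633e-04]), 'wrist_force': array([ 0.10420959, -0.11632752, -0.22541224]), 'torque': array([-0.03862698,  0.00997092,  0.00084578]), 'grasp_force': 0.0, 'opening': 0.999488038301902}
[[-1.00234062e-02 -9.77711088e-01  2.09715427e-01  2.60174531e-01]
 [-9.99944410e-01  1.04867433e-02  1.09746933e-03 -4.67576883e-02]
 [-3.27223979e-03 -2.09692769e-01 -9.77761850e-01  1.17174938e+00]
 [ 0.00000000e+00  0.00000000e+00  0.00000000e+00  1.00000000e+00]] [[ 0.74121153 -0.40894585  0.53232393 -0.21561385]
 [-0.67113419 -0.46750271  0.57534348 -0.82517285]
 [ 0.01357855 -0.783712   -0.62097594  0.93519055]
 [ 0.          0.          0.          1.        ]] -0.10654101539450095 [[448.41099157   0.         274.8764292 ]
 [  0.         448.41099157 212.37195265]
 [  0.           0.           1.        ]]
```

View pics/top0.png

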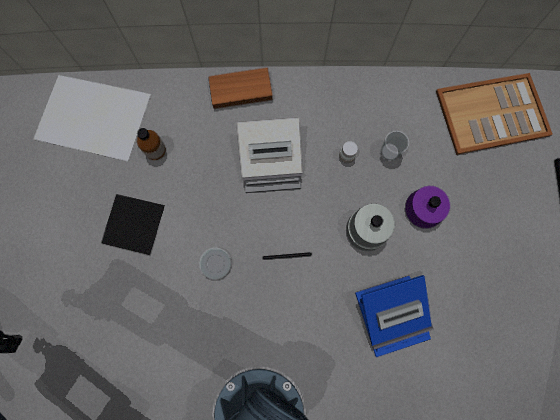

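View pics/side0.png

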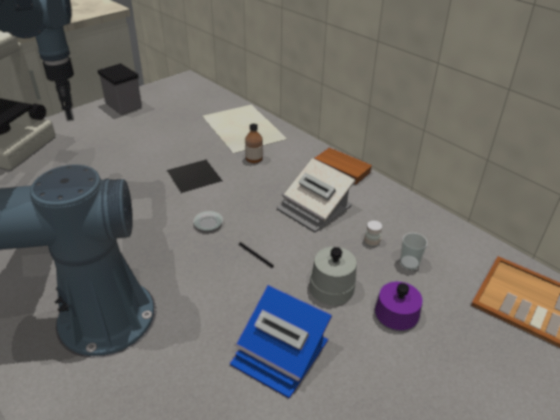

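The top view shows the steel lid's knob at about (377,221), the mat at (133,224) and the white stand's rail slot at (270,150). The blue decoy is at (403,316) and the purple decoy lid at (428,207). The side view shows the knob at (336,255), the rail at (318,186) and the mat at (194,175).

```bash
cat > m.py <<'E'
from h import *
def mask_cent(m,box):
    x0,y0,x1,y1=box; mm=np.zeros_like(m); mm[y0:y1,x0:x1]=m[y0:y1,x0:x1]
    n,l,s,c=cv2.connectedComponentsWithStats(mm.astype(np.uint8)); i=1+np.argmax(s[1:,4]); return c[i],s[i],l==i
a=dict(np.load("pics/top0.npz"));b=dict(np.load("pics/side0.npz"))
ga=a["color"].max(2);gb=b["color"].max(2)
k1,s1,_=mask_cent(ga<60,(362,208,392,232));k2,s2,_=mask_cent(gb<70,(322,240,350,265))
print("knob px",k1,s1,k2,s2)
print("knob top",onplane(a,[k1],(0,0,.12)),"side",onplane(b,[k2],(0,0,.12)))
m1,sm,_=mask_cent(ga<45,(95,185,170,260));m2,sm2,_=mask_cent(gb<60,(160,155,230,195))
print("mat",m1,sm,onplane(a,[m1],(0,0,.003)),m2,sm2,onplane(b,[m2],(0,0,.003)))
P=cloud(a)
def fit(Q):
    Q=Q[~np.isnan(Q).any(1)]
    for _ in range(5):
        c=Q.mean(0); n=np.linalg.svd(Q-c,full_matrices=False)[2][2]; n*=np.sign(n[2]); r=(Q-c)@n; Q=Q[abs(r)<max(.002,2*r.std())]
    return c,n,len(Q),r.std()
print("bench z",np.nanmedian(P[270:300,300:340,2]), "knobdepth",P[int(k1[1]),int(k1[0])])
for nm,c,box,dark,db in (("top",a,(240,122,300,176),None,(245,138,295,164)),):
    x0,y0,x1,y1=box; print("panel",fit(P[y0:y1,x0:x1].reshape(-1,3)))
for n,im,bx in(("tk",a,(230,110,312,200)),("sk",b,(270,150,360,235)),("tp",a,(335,195,405,260)),("sp",b,(300,235,370,310))):
    cv2.imwrite(f"pics/{n}.png",cv2.resize(im["color"][bx[1]:bx[3],bx[0]:bx[2],::-1],(400,300),interpolation=cv2.INTER_NEAREST))
cv2.imwrite("pics/crops.png",np.vstack([np.hstack([cv2.imread("pics/tk.png"),cv2.imread("pics/sk.png")]),np.hstack([cv2.imread("pics/tp.png"),cv2.imread("pics/sp.png")])]))
E
python3 m.py
```

```text
knob px [376.23636364 221.05454545] [371 215  12  13 110] [335.51219512 254.52845528] [331 248  11  15 123]
knob top [[ 0.4618354  -0.28865279  0.12      ]] side [[ 0.46170754 -0.2911845   0.12      ]]
mat [132.6476785  224.05774483] [ 102  195   63   60 2563] [[0.48288075 0.33647833 0.003     ]] [193.81003202 175.68836713] [169 161  51  31 937] [[0.48481943 0.33535502 0.003     ]]
bench z 0.0007417134682209392 knobdepth [ 0.46060354 -0.28644662  0.12714962]
panel (array([ 0.6671424, -0.0332335,  0.0713039]), array([-0.49652357, -0.03664535,  0.86724936]), 2443, np.float64(0.002097445233569375))
```

View pics/crops.png

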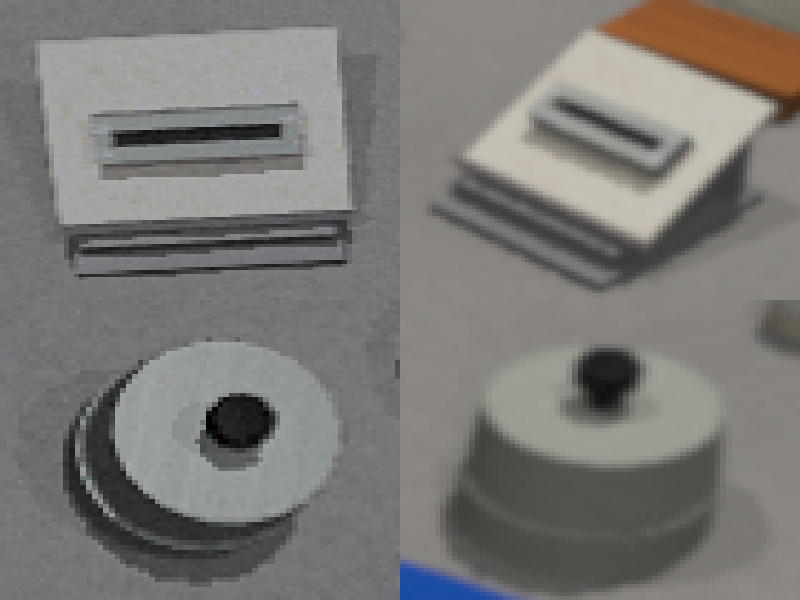

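The crops show the rail on the white panel with its slot running along y, clean in both views. In the lower pair the knob is dark and stands alone on the steel lid. The two views agree on the knob to about 2.5 mm, so I'll move above it.

Call:
play_rows --xyz '[[-25, -32, -2], [-65, -82, -4], [-110, -138, -6], [-155, -195, -8], [-200, -252, -10], [-245, -309, -12], [-290, -366, -14], [-335, -422, -16], [-380, -479, -18], [-420, -530, -20]]' --rot '[[0, 0, 0], [0, 0, 0], [0, 0, 0], [0, 0, 0], [0, 0, 0], [0, 0, 0], [0, 0, 0], [0, 0, 0], [0, 0, 0], [0, 0, 0]]' --grip '[1, 1, 1, 1, 1, 1, 1, 1, 1, 1]'

```text
time_s: 1.35
eef_pos: [0.3862, -0.0434, 0.2683]
eef_rot: [0.0, 0.186, 0.983, 0.0]
wrist_force: [0.9, 0.1, 0.7]
opening: 0.998
grasp_force: 0.0
```

Call:
play_rows --xyz '[[-40, -51, 0], [-76, -96, 0], [-98, -124, 0], [-110, -140, 0], [-116, -146, 0], [-116, -146, 0], [-116, -146, 0], [-116, -146, 0], [-116, -146, 0], [-116, -146, 0]]' --rot '[[0, 0, 0], [0, 0, 0], [0, 0, 0], [0, 0, 0], [0, 0, 0], [0, 0, 0], [0, 0, 0], [0, 0, 0], [0, 0, 0], [0, 0, 0]]' --grip '[1, 1, 1, 1, 1, 1, 1, 1, 1, 1]'

```text
time_s: 2.6
eef_pos: [0.4409, -0.2193, 0.2683]
eef_rot: [0.0, 0.186, 0.983, -0.0]
wrist_force: [0.2, -0.1, -0.0]
opening: 1.0
grasp_force: 0.0
```

```bash
cat >> h.py <<'E'
def togo(p,Rt=None):
    T,o=tool(); d=T[:3,:3].T@(np.array(p)-T[:3,3])*1000
    r=np.zeros(3) if Rt is None else R.from_matrix(T[:3,:3].T@Rt).as_rotvec()
    return d.round(1),r.round(4)
E
python3 - <<'E'
from h import *
c=shot("wrist","w1.png"); T,o=tool(); print(o["eef_pos"],o["eef_rot"],o["q"],o["opening"],o["time_s"]); print(c["X"])
E
```

```text
[ 0.44083538 -0.21938073  0.26823599] [ 6.13638061e-05  1.85708650e-01  9.82604850e-01 -4.52994867e-05] [-7.03328930e-01 -2.32879184e-02  1.78861875e+00 -1.85172103e-05
  1.37611036e+00 -1.90053566e+00] 1.0004261014435647 2.65
[[ 0.36372215  0.8920402   0.26827312  0.37311964]
 [ 0.93150555 -0.34772305 -0.10670567 -0.19308747]
 [-0.001901    0.28870912 -0.95741497  0.39131996]
 [ 0.          0.          0.          1.        ]]
```

View pics/w1.png

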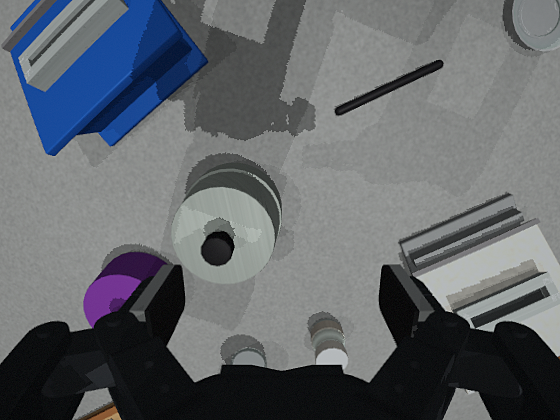

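The wrist view shows the knob at about (217,248) and the pot rim below the lid. The blue stand is at upper left, the purple lid at lower left and the white stand's rail on the right. Next I'll refine the knob position.

```bash
python3 - <<'E'
from h import *
c=dict(np.load("pics/w1.npz")); g=c["color"].max(2)
m=np.zeros(g.shape,np.uint8); m[225:272,195:242]=(g[225:272,195:242]<45)
n,l,s,ce=cv2.connectedComponentsWithStats(m); i=1+np.argmax(s[1:,4]); print(s[i],ce[i],onplane(c,[ce[i]],(0,0,.121)))
P=cloud(c); z=P[...,2]; 
k=P[(l==i)]; k=k[(k[:,2]>.115)]; print("knob cloud",np.nanmedian(k,0),k.shape)
# lid flat top
lid=P[180:290,165:285].reshape(-1,3); lid=lid[abs(lid[:,2]-.095)<.004]; (x,y),r=cv2.minEnclosingCircle(lid[:,:2].astype(np.float32)); print("lidtop",x,y,r,np.median(lid[:,2]))
Rt=R.from_euler("z",-np.radians(0)).as_matrix()
T,o=tool(); print(togo((.462,-.2895,.18)))
E
```

```text
[202 231  32  35 848] [217.4634434  248.02830189] [[ 0.46312806 -0.28886671  0.121     ]]
knob cloud [ 0.46108032 -0.28686155  0.12859356] (827, 3)
lidtop 0.4632934331893921 -0.2893611788749695 0.050137486308813095 0.09491472217409244
(array([-45.3, -57.6,  88.2]), array([0., 0., 0.]))
```

Call:
play_rows --xyz '[[-10, -12, 15], [-22, -28, 40], [-35, -44, 65], [-43, -54, 85], [-45.6, -57, 88], [-45.6, -57, 88], [-45.6, -57, 105], [-45.6, -57, 125], [-45.6, -57, 140], [-45.6, -57, 147]]' --rot '[[0, 0, 0.15], [0, 0, 0.3], [0, 0, 0.45], [0, 0, 0.6], [0, 0, 0.75], [0, 0, 0.9], [0, 0, 0.9], [0, 0, 0.9], [0, 0, 0.9], [0, 0, 0.9]]' --grip '[0.7, 0.7, 0.7, 0.7, 0.7, 0.7, 0.7, 0.7, 0.7, 0.7]'

```text
time_s: 3.9
eef_pos: [0.4619, -0.2886, 0.1196]
eef_rot: [-0.001, 0.594, 0.804, 0.0]
wrist_force: [0.4, 0.2, 0.3]
opening: 0.702
grasp_force: 0.0
```

```bash
python3 - <<'E'
from h import *
T,o=tool(); print(o["eef_pos"],o["q"],o["wrist_force"],togo((.4625,-.289,.121)))
E
```

```text
[ 0.46188153 -0.28864674  0.11956984] [-7.76556506e-01  2.71541810e-01  1.78562922e+00 -5.78373505e-06
  1.08654607e+00 -1.07496733e+00] [0.43964001 0.17866551 0.28581828] (array([-0.5,  0.5, -1.4]), array([0., 0., 0.]))
```

Call:
play_rows --xyz '[[0, 0, -1], [0, 0, -1], [0, 0, -1], [0, 0, -1], [0, 0, -1], [0, 0, -1], [0, 0, -5], [0, 0, -12], [0, 0, -22], [0, 0, -35]]' --rot '[[0, 0, 0], [0, 0, 0], [0, 0, 0], [0, 0, 0], [0, 0, 0], [0, 0, 0], [0, 0, 0], [0, 0, 0], [0, 0, 0], [0, 0, 0]]' --grip '[0, 0, 0, 0, 0, 0, 0, 0, 0, 0]'

```text
time_s: 5.15
eef_pos: [0.4623, -0.2892, 0.1568]
eef_rot: [-0.0, 0.595, 0.804, -0.0]
wrist_force: [0.5, 0.4, -2.0]
opening: 0.307
grasp_force: 59.1
```

Call:
play_rows --xyz '[[0, 0, -15], [0, 0, -30], [0, 0, -45], [0, 0, -60], [0, 0, -75], [0, 0, -90], [0, 0, -102], [0, 0, -110], [0, 0, -112], [0, 0, -112]]' --rot '[[0, 0, 0], [0, 0, 0], [0, 0, 0], [0, 0, 0], [0, 0, 0], [0, 0, 0], [0, 0, 0], [0, 0, 0], [0, 0, 0], [0, 0, 0]]' --grip '[0, 0, 0, 0, 0, 0, 0, 0, 0, 0]'

```text
time_s: 6.4
eef_pos: [0.4623, -0.2891, 0.2678]
eef_rot: [-0.0, 0.595, 0.804, 0.0]
wrist_force: [0.6, -0.2, -1.8]
opening: 0.307
grasp_force: 59.1
```

```bash
python3 - <<'E'
from h import *
T,o=tool(); print(o["eef_pos"],o["q"],o["wrist_force"]); print(T[:3,:3].round(3))
print(togo((.484,.336,.268)))
a=shot("side","s2.png"); t=shot("top","t2.png")
i=np.hstack([a["color"][190:310,270:420],t["color"][160:280,300:450]])[:,:,::-1]
cv2.imwrite("pics/s2c.png",cv2.resize(i,None,fx=2.6,fy=2.6))
E
```

```text
[ 0.46232891 -0.28911075  0.26784605] [-7.76591794e-01  9.98576409e-02  1.66204664e+00 -6.95905236e-07
  1.38026054e+00 -1.07356624e+00] [ 0.64707185 -0.17745457 -1.76333432]
[[-0.293  0.956 -0.   ]
 [ 0.956  0.293  0.   ]
 [ 0.001 -0.    -1.   ]]
(array([5.914e+02, 2.036e+02, 1.000e-01]), array([0., 0., 0.]))
```

View pics/s2c.png

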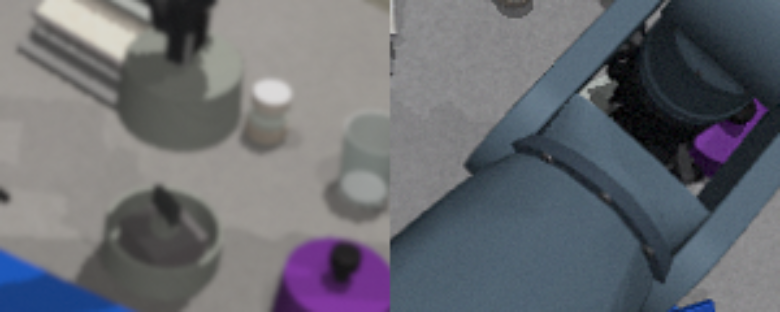

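The lid is off and hanging level from the gripper, and the post is standing in the pot in the lower left of the side crop. Next I'll carry the lid to the mat.

Call:
play_rows --xyz '[[18, 6, 0], [47, 16, 0], [89, 31, 0], [136, 47, 0], [189, 65, 0], [242, 84, 0], [295, 102, 0], [348, 120, 0], [396, 136, 0], [437, 151, 0]]' --rot '[[0, 0, 0], [0, 0, 0], [0, 0, 0], [0, 0, 0], [0, 0, 0], [0, 0, 0], [0, 0, 0], [0, 0, 0], [0, 0, 0], [0, 0, 0]]' --grip '[0, 0, 0, 0, 0, 0, 0, 0, 0, 0]'

```text
time_s: 7.75
eef_pos: [0.4777, 0.1756, 0.268]
eef_rot: [-0.0, 0.594, 0.804, 0.0]
wrist_force: [0.9, -0.6, -0.4]
opening: 0.304
grasp_force: 59.2
```

Call:
play_rows --xyz '[[36, 12, 0], [71, 24, 0], [101, 35, 5], [124, 43, 15], [142, 49, 30], [154, 53, 50], [154, 53, 75], [154, 53, 95], [154, 53, 110], [154, 53, 120]]' --rot '[[0, 0, 0], [0, 0, 0], [0, 0, 0], [0, 0, 0], [0, 0, 0], [0, 0, 0], [0, 0, 0], [0, 0, 0], [0, 0, 0], [0, 0, 0]]' --grip '[0, 0, 0, 0, 0, 0, 0, 0, 0, 0]'

```text
time_s: 9.0
eef_pos: [0.4842, 0.3352, 0.1468]
eef_rot: [-0.0, 0.595, 0.804, -0.001]
wrist_force: [0.5, 0.1, -1.3]
opening: 0.309
grasp_force: 59.2
```

```bash
python3 - <<'E'
from h import *
T,o=tool(); print(o["eef_pos"],o["wrist_force"],togo((.484,.336,.0895)))
E
```

```text
[0.48419764 0.33524537 0.1468209 ] [ 0.53392714  0.05513447 -1.28778946] (array([ 0.8,  0.1, 57.3]), array([0., 0., 0.]))
```

Call:
play_rows --xyz '[[0, 0, 10], [0, 0, 22], [0, 0, 33], [0, 0, 42], [0, 0, 48], [0, 0, 51], [0, 0, 53], [0, 0, 54], [0, 0, 55], [0, 0, 55]]' --rot '[[0, 0, 0], [0, 0, 0], [0, 0, 0], [0, 0, 0], [0, 0, 0], [0, 0, 0], [0, 0, 0], [0, 0, 0], [0, 0, 0], [0, 0, 0]]' --grip '[0, 0, 0, 0, 0, 0, 0, 0, 0, 0]'

```text
time_s: 10.25
eef_pos: [0.4846, 0.3356, 0.0932]
eef_rot: [0.0, 0.595, 0.804, 0.0]
wrist_force: [-0.8, -0.1, -1.6]
opening: 0.309
grasp_force: 59.2
```

Still hanging. I'll creep down until the force changes.

Call:
play_rows --xyz '[[0, 0, 0.5], [0, 0, 1], [0, 0, 1.3], [0, 0, 1.6], [0, 0, 1.9], [0, 0, 2.2], [0, 0, 2.5], [0, 0, 2.8], [0, 0, 3], [0, 0, 3]]' --rot '[[0, 0, 0], [0, 0, 0], [0, 0, 0], [0, 0, 0], [0, 0, 0], [0, 0, 0], [0, 0, 0], [0, 0, 0], [0, 0, 0], [0, 0, 0]]' --grip '[0, 0, 0, 0, 0, 0, 0, 0, 0, 0]'

```text
time_s: 11.5
eef_pos: [0.4849, 0.3356, 0.0917]
eef_rot: [0.0, 0.595, 0.804, 0.0]
wrist_force: [-4.1, -3.3, 10.6]
opening: 0.307
grasp_force: 60.3
```

Call:
play_rows --xyz '[[0, 0, 1.5], [0, 0, 1.5], [0, 0, 1.5], [0, 0, 1.5], [0, 0, -10], [0, 0, -40], [0, 0, -80], [0, 0, -130], [0, 0, -170], [0, 0, -180]]' --rot '[[0, 0, 0], [0, 0, 0], [0, 0, 0], [0, 0, 0], [0, 0, 0], [0, 0, 0], [0, 0, 0], [0, 0, 0], [0, 0, 0], [0, 0, 0]]' --grip '[0.4, 0.6, 0.8, 0.8, 0.8, 0.8, 0.8, 0.8, 0.8, 0.8]'

```text
time_s: 12.75
eef_pos: [0.486, 0.3363, 0.2746]
eef_rot: [0.002, 0.595, 0.804, 0.003]
wrist_force: [0.3, -0.4, -0.3]
opening: 0.795
grasp_force: 0.0
```

```bash
python3 - <<'E'
from h import *
T,o=tool(); print(o["eef_pos"],o["q"],o["wrist_force"],togo((.40,-.25,.28)),togo((.52,-.03,.29)))
c=shot("wrist","w3.png")
P=cloud(c); q=P.reshape(-1,3); q=q[(abs(q[:,0]-.484)<.09)&(abs(q[:,1]-.336)<.09)]
t=q[abs(q[:,2]-.064)<.006]; print("lid top",np.median(t,0),len(t)); k=q[abs(q[:,2]-.095)<.006];print("knob",np.median(k,0),len(k))
A=np.c_[t[:,:2],np.ones(len(t))]; print("tilt",np.linalg.lstsq(A,t[:,2],rcond=None)[0][:2])
E
```

```text
[0.48604295 0.33630165 0.27461022] [4.04616035e-01 1.92176397e-01 1.54399196e+00 2.71135877e-05
 1.39846497e+00 1.07487840e-01] [ 0.27203151 -0.35662654 -0.30666714] (array([-535.4, -253.9,   -7.6]), array([0., 0., 0.])) (array([-360.2,  -74.7,  -16.2]), array([0., 0., 0.]))
lid top [0.48325082 0.34121872 0.06357927] 6661
knob [0.48499289 0.33696301 0.09740045] 704
tilt [ 0.00112431 -0.00386689]
```

The lid stands level on the mat (top at z 0.064, within 1 mm of expected). Next I'll view the rail from above with the wrist camera.

Call:
play_rows --xyz '[[-25, 3, 0], [-70, 7, -4], [-120, 12, -8], [-175, 18, -12], [-230, 23, -15], [-285, 29, -15], [-330, 33, -15], [-365, 37, -15], [-395, 40, -15], [-395, 40, -15]]' --rot '[[0, 0, 0], [0, 0, 0], [0, 0, 0], [0, 0, 0], [0, 0, 0], [0, 0, 0], [0, 0, 0], [0, 0, 0], [0, 0, 0], [0, 0, 0]]' --grip '[1, 1, 1, 1, 1, 1, 1, 1, 1, 1]'

```text
time_s: 14.05
eef_pos: [0.6381, -0.0324, 0.2828]
eef_rot: [-0.001, 0.596, 0.803, -0.001]
wrist_force: [-0.3, 0.9, 0.0]
opening: 1.002
grasp_force: 0.0
```

```bash
python3 - <<'E'
from h import *
c=shot("wrist","w4.png"); T,o=tool(); print(o["eef_pos"],o["q"]); print(T[:3,:3].round(4).tolist()); print(togo((.43,-.25,.28)))
P=cloud(c); u=P[...,0];v=P[...,1]
m=(abs(u-.66)<.1)&(abs(v+.035)<.1); ys,xs=np.where(m); print(xs.min(),xs.max(),ys.min(),ys.max())
E
```

```text
[ 0.63773716 -0.03102156  0.28305309] [-2.34275136e-01  2.98353424e-01  1.39806662e+00  2.31409252e-04
  1.44858434e+00 -5.29553149e-01]
[[-0.291, 0.9567, -0.0033], [0.9567, 0.291, 0.001], [0.0019, -0.0028, -1.0]]
(array([-149.1, -262.5,    3.5]), array([0., 0., 0.]))
0 559 68 419
```

View pics/w4.png

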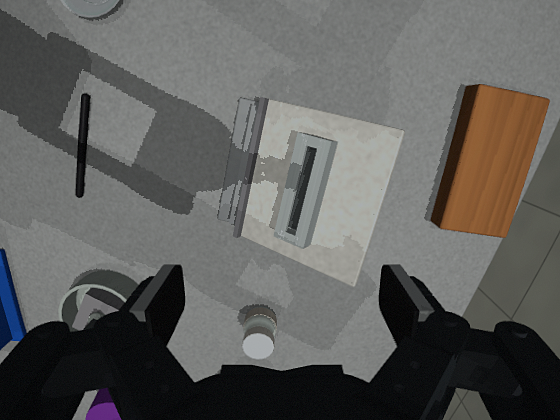

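The wrist view shows the rail's grey face between about (275,240) and (335,135), with its dark slot running from (313,150) to (292,232), and the panel around it. I'll take a settled shot and fit the rail.

```bash
cat > rail.py <<'E'
from h import *
def fitp(Q,it=8):
    for _ in range(it):
        c=Q.mean(0); n=np.linalg.svd(Q-c,full_matrices=False)[2][2]; n*=np.sign(n[2]); r=(Q-c)@n; Q=Q[abs(r)<max(.0012,2*r.std())]
    return c,n,len(Q),r.std()
def rail(c,panelbox):
    P=cloud(c); x0,y0,x1,y1=panelbox; W=np.zeros(P.shape[:2],np.uint8); W[y0:y1,x0:x1]=1
    hsv=cv2.cvtColor(c["color"],cv2.COLOR_RGB2HSV)
    ok=(W>0)&~np.isnan(P[...,2])&(P[...,2]>.03)
    pl=fitp(P[ok]); print("panel",pl)
    d=(P-pl[0])@pl[1]; f=ok&(abs(d-.018)<.004)
    n,l,s,ce=cv2.connectedComponentsWithStats(f.astype(np.uint8)); i=1+np.argmax(s[1:,4]); fc=fitp(P[l==i]); print("face",fc,"off",(fc[0]-pl[0])@pl[1])
    n=np.array(fc[1]); 
    fm=(l==i).astype(np.uint8); cn=max(cv2.findContours(cv2.morphologyEx(fm,cv2.MORPH_CLOSE,np.ones((15,15))),cv2.RETR_EXTERNAL,cv2.CHAIN_APPROX_NONE)[0],key=cv2.contourArea)
    g=c["color"].max(2); hull=np.zeros_like(fm); cv2.drawContours(hull,[cn],-1,1,-1); hull=cv2.erode(hull,np.ones((9,9)))
    dark=((g<75)&(hull>0)).astype(np.uint8)
    ex=np.array([n[2],0,-n[0]]); ex/=np.linalg.norm(ex); ey=np.cross(n,ex)
    for nm,uv in (("face outline",cn.reshape(-1,2)),("dark",np.argwhere(dark)[:,::-1])):
        X=onplane(c,uv,fc[0],n)-fc[0]; ab=np.c_[X@ex,X@ey].astype(np.float32)*1000
        (a,b),(w,h),t=cv2.minAreaRect(ab)
        if w>h: t+=90
        ce=fc[0]+a*ex/1000+b*ey/1000; th=np.radians(t) # long side heading in (ex,ey): angle t+90
        yl=-np.sin(th)*ex+np.cos(th)*ey; yl*=np.sign(yl[1]); print(nm,len(uv),"centre",ce.round(4),"size",w,h,"ylong",yl.round(4))
    return fc
E
python3 - <<'E'
from rail import *
c=shot("wrist","w5.png"); T,o=tool(); print(o["eef_pos"])
rail(c,(238,98,405,285))
a=dict(np.load("pics/top0.npz")); rail(a,(238,120,302,180))
E
```

```text
[ 0.63765505 -0.03012448  0.28346674]
panel (array([ 0.67590464, -0.02728914,  0.07471793]), array([-0.49835336, -0.03465461,  0.86628113]), 14116, np.float64(0.0005692458843946122))
face (array([ 0.65794663, -0.03203111,  0.08495552]), array([-0.49785495, -0.03436324,  0.86657926]), 2598, np.float64(0.0005519351374098831)) off 0.01798239536436173
face outline 275 centre [ 0.6584 -0.0346  0.0851] size 38.03740310668945 110.6148452758789 ylong [-0.0732  0.9973 -0.0025]
dark 800 centre [ 0.658  -0.0347  0.0849] size 10.168163299560547 89.28724670410156 ylong [-0.0763  0.9971 -0.0043]
panel (array([ 0.66847988, -0.03264737,  0.07196806]), array([-0.49676676, -0.03655029,  0.8671141 ]), 2500, np.float64(0.0018158654308556884))
face (array([ 0.65685702, -0.03263857,  0.08614246]), array([-0.48252873, -0.03388511,  0.87522444]), 385, np.float64(0.0014685299676692554)) off 0.018064349786700254
face outline 110 centre [ 0.6567 -0.0334  0.086 ] size 36.547122955322266 109.96220397949219 ylong [-6.980e-02  9.976e-01  1.000e-04]
dark 144 centre [ 0.6567 -0.0334  0.086 ] size 10.841201782226562 85.3337173461914 ylong [-0.0671  0.9977  0.0016]
```

Call:
play_rows --xyz '[[-15, -22, 0], [-42, -61, 0], [-72, -105, 5], [-102, -149, 10], [-130, -190, 15], [-150, -218, 20], [-160, -233, 20], [-166, -242, 20], [-166, -242, 20], [-166, -242, 20]]' --rot '[[0, 0, 0], [0, 0, 0], [0, 0, 0], [0, 0, 0], [0, 0, 0], [0, 0, 0], [0, 0, 0], [0, 0, 0], [0, 0, 0], [0, 0, 0]]' --grip '[1, 1, 1, 1, 1, 1, 1, 1, 1, 1]'

```text
time_s: 15.4
eef_pos: [0.4562, -0.2592, 0.2653]
eef_rot: [0.0, 0.594, 0.804, 0.0]
wrist_force: [0.1, 0.5, 0.5]
opening: 0.998
grasp_force: 0.0
```

```bash
python3 - <<'E'
from h import *
c=shot("wrist","w6.png"); T,o=tool(); print(o["eef_pos"],o["q"]); P=cloud(c)
q=P.reshape(-1,3); q=q[(np.hypot(q[:,0]-.463,q[:,1]+.289)<.05)]
t=q[abs(q[:,2]-.079)<.003]; print(len(t),t.mean(0)); r=cv2.minAreaRect(((t[:,:2]-t[:,:2].mean(0))*1000).astype(np.float32)); print("grip top",r, t[:,:2].mean(0)+np.array(r[0])/1000)
m=P.copy(); d=np.hypot(P[...,0]-.463,P[...,1]+.289); v,u=np.where(d<.08); print(u.min(),u.max(),v.min(),v.max())
x0,x1,y0,y1=u.min(),u.max(),v.min(),v.max()
cv2.imwrite("pics/w6c.png",cv2.resize(c["color"][y0:y1,x0:x1,::-1],None,fx=3,fy=3)[:600,:800])
E
```

```text
[ 0.45620665 -0.25918818  0.26520924] [-7.43282375e-01  5.46408757e-02  1.71579781e+00  3.10086673e-04
  1.37108304e+00 -1.04159260e+00]
365 [ 0.46259681 -0.28787909  0.07933305]
grip top ((0.09728056192398071, -1.0936470031738281), (36.469635009765625, 10.24421501159668), 76.04203796386719) [ 0.46269409 -0.28897274]
0 559 128 419
```

View pics/w6c.png

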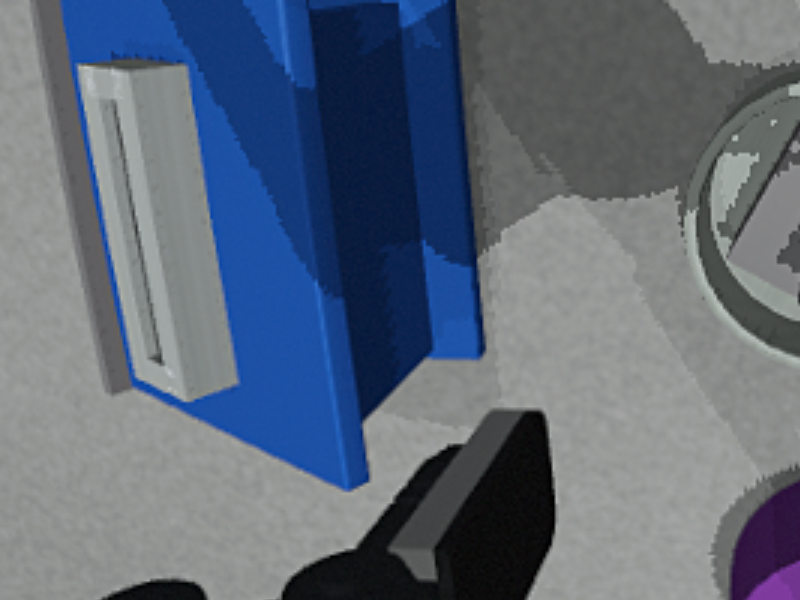

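The crop mostly caught the blue decoy, with the pot at its right edge near (770,200). The depth fit is clear, though: a 36.5 x 10.2 mm grip at (0.4627, -0.2890), long axis heading 76 degrees. I'll turn the tool by +0.542 and descend.

Call:
play_rows --xyz '[[-8, -1, 10], [-18, -1.5, 35], [-26, -2, 65], [-30, -2.5, 95], [-30.4, -2.5, 125], [-30.4, -2.5, 150], [-30.4, -2.5, 170], [-30.4, -2.5, 185], [-30.4, -2.5, 194], [-30.4, -2.5, 197]]' --rot '[[0, 0, 0.14], [0, 0, 0.28], [0, 0, 0.42], [0, 0, 0.542], [0, 0, 0.542], [0, 0, 0.542], [0, 0, 0.542], [0, 0, 0.542], [0, 0, 0.542], [0, 0, 0.542]]' --grip '[0.6, 0.6, 0.6, 0.6, 0.6, 0.6, 0.6, 0.6, 0.6, 0.6]'

```text
time_s: 16.7
eef_pos: [0.4622, -0.2896, 0.0679]
eef_rot: [-0.0, 0.788, 0.616, -0.0]
wrist_force: [0.2, 0.3, 0.5]
opening: 0.595
grasp_force: 0.0
```

```bash
python3 - <<'E'
from h import *
T,o=tool(); print(o["eef_pos"],o["q"],o["wrist_force"],togo((.4627,-.289,.068)),np.degrees(np.arctan2(T[1,1],T[0,1])))
E
```

```text
[ 0.46224752 -0.28961632  0.06791719] [-7.77384714e-01  3.54306160e-01  1.80457563e+00  1.79660090e-05
  9.82888631e-01 -5.32709549e-01] [0.15868523 0.34842894 0.50899675] (array([ 0.7,  0.3, -0.1]), array([0., 0., 0.])) -14.019424876512039
```

Now I'll close on the grip, lift gently, and check the force.

Call:
play_rows --xyz '[[0.5, 0, 0], [0.5, 0, 0], [0.5, 0, 0], [0.5, 0, 0], [0.5, 0, 0], [0.5, 0, 0], [0.5, 0, 0], [0.5, 0, -4], [0.5, 0, -10], [0.5, 0, -18]]' --rot '[[0, 0, 0], [0, 0, 0], [0, 0, 0], [0, 0, 0], [0, 0, 0], [0, 0, 0], [0, 0, 0], [0, 0, 0], [0, 0, 0], [0, 0, 0]]' --grip '[0.3, 0, 0, 0, 0, 0, 0, 0, 0, 0]'

```text
time_s: 17.95
eef_pos: [0.462, -0.2891, 0.0863]
eef_rot: [-0.0, 0.788, 0.615, -0.0]
wrist_force: [0.5, 0.3, -0.4]
opening: 0.107
grasp_force: 59.0
```

```bash
cat >> h.py <<'E'
RO=np.array([.6578,-.0345,.0851])   # rail origin
yaw=np.radians(4.1)
RR=R.from_euler("z",yaw).as_matrix()@R.from_euler("y",-30,degrees=True).as_matrix() # cols: x up slope, y along slot, z out
# tool at rail: z=-rail z, y = rail x, x = y cross z
def railtool(twist=0.): 
    B=np.stack([np.cross(RR[:,0],-RR[:,2]),RR[:,0],-RR[:,2]],1); return B@R.from_euler("z",twist).as_matrix()
E
python3 - <<'E'
from h import *
T,o=tool(); print(o["eef_pos"],o["q"],o["wrist_force"],o["opening"]); print(T[:3,:3].round(3),RR.round(3),railtool().round(3))
for h in (.03,.042,.06,.10): print(h,(RO+RR[:,2]*h).round(4),togo(RO+RR[:,2]*h,railtool()))
E
```

```text
[ 0.46200205 -0.28908086  0.08629611] [-7.76967945e-01  3.23221157e-01  1.79986040e+00 -3.05244148e-05
  1.01926613e+00 -5.31942629e-01] [ 0.54105204  0.25993628 -0.41104208] 0.10708535238531386
[[ 0.243  0.97  -0.001]
 [ 0.97  -0.243  0.001]
 [ 0.    -0.001 -1.   ]] [[ 0.864 -0.071 -0.499]
 [ 0.062  0.997 -0.036]
 [ 0.5    0.     0.866]] [[-0.071  0.864  0.499]
 [ 0.997  0.062  0.036]
 [ 0.     0.5   -0.866]]
0.03 [ 0.6428 -0.0356  0.1111] (array([289.8, 113.9, -24.8]), array([-0.5198,  0.0824, -0.3094]))
0.042 [ 0.6369 -0.036   0.1215] (array([287.9, 108.2, -35.1]), array([-0.5198,  0.0824, -0.3094]))
0.06 [ 0.6279 -0.0366  0.1371] (array([285.2,  99.7, -50.7]), array([-0.5198,  0.0824, -0.3094]))
0.1 [ 0.6079 -0.0381  0.1717] (array([278.9,  80.6, -85.4]), array([-0.5198,  0.0824, -0.3094]))
```

Call:
play_rows --xyz '[[0, 0, -25], [0, 0, -60], [5, 1, -95], [25, 7, -110], [60, 17, -115], [105, 30, -115], [155, 45, -115], [205, 59, -115], [245, 71, -110], [270, 78, -100]]' --rot '[[0, 0, 0], [0, 0, 0], [0, 0, 0], [-0.05, 0.008, -0.03], [-0.12, 0.019, -0.071], [-0.2, 0.032, -0.119], [-0.28, 0.044, -0.167], [-0.36, 0.057, -0.214], [-0.44, 0.07, -0.262], [-0.5198, 0.0824, -0.3094]]' --grip '[0, 0, 0, 0, 0, 0, 0, 0, 0, 0]'

```text
time_s: 19.2
eef_pos: [0.6043, -0.0444, 0.1873]
eef_rot: [0.178, 0.656, 0.708, 0.191]
wrist_force: [0.4, 1.1, -1.3]
opening: 0.105
grasp_force: 58.9
```

```bash
python3 - <<'E'
from h import *
T,o=tool(); print(o["eef_pos"],o["q"],o["wrist_force"],o["opening"],togo(RO+RR[:,2]*.10,railtool()),togo(RO+RR[:,2]*.052,railtool()))
E
```

```text
[ 0.60431915 -0.04440102  0.18727378] [-0.38199713  0.04183661  1.98871411  0.36808213  0.66130677 -0.69776152] [ 0.36395619  1.05434521 -1.33132834] 0.10533062422664943 (array([ 6.1, -4.3, 15.5]), array([ 0.0046, -0.0002,  0.0038])) (array([ 6.1, -4.5, 63.5]), array([ 0.0046, -0.0002,  0.0038]))
```

Call:
play_rows --xyz '[[3, -2, 10], [5, -4, 22], [6.1, -4.4, 34], [6.1, -4.4, 44], [6.1, -4.4, 52], [6.1, -4.4, 58], [6.1, -4.5, 62], [6.1, -4.5, 63.5], [6.1, -4.5, 63.5], [6.1, -4.5, 63.5]]' --rot '[[0, 0, 0], [0.003, 0, 0.002], [0.0046, 0, 0.0038], [0.0046, 0, 0.0038], [0.0046, 0, 0.0038], [0.0046, 0, 0.0038], [0.0046, 0, 0.0038], [0.0046, 0, 0.0038], [0.0046, 0, 0.0038], [0.0046, 0, 0.0038]]' --grip '[0, 0, 0, 0, 0, 0, 0, 0, 0, 0]'

```text
time_s: 20.45
eef_pos: [0.6309, -0.0383, 0.1292]
eef_rot: [0.175, 0.66, 0.706, 0.188]
wrist_force: [-0.1, -0.3, -1.1]
opening: 0.109
grasp_force: 58.9
```

```bash
python3 - <<'E'
from h import *
T,o=tool(); print(o["eef_pos"],o["q"],o["wrist_force"],togo(RO+RR[:,2]*.052,railtool()))
c=shot("wrist","w7.png"); s=shot("side","s7.png")
A=cv2.resize(s["color"][140:240,265:365,::-1],(400,400),interpolation=cv2.INTER_CUBIC)
B=cv2.resize(c["color"][140:420,150:430,::-1],(400,400),interpolation=cv2.INTER_CUBIC)
cv2.imwrite("pics/c7.png",np.hstack([A,B]))
E
```

```text
[ 0.63085147 -0.03825162  0.12922617] [-0.34618911  0.19898559  1.9517696   0.3988126   0.54400849 -0.71024116] [-0.11937704 -0.29195111 -1.10123337] (array([ 1.8,  1.4, -0.2]), array([-0.0037,  0.0006, -0.0035]))
```

View pics/c7.png

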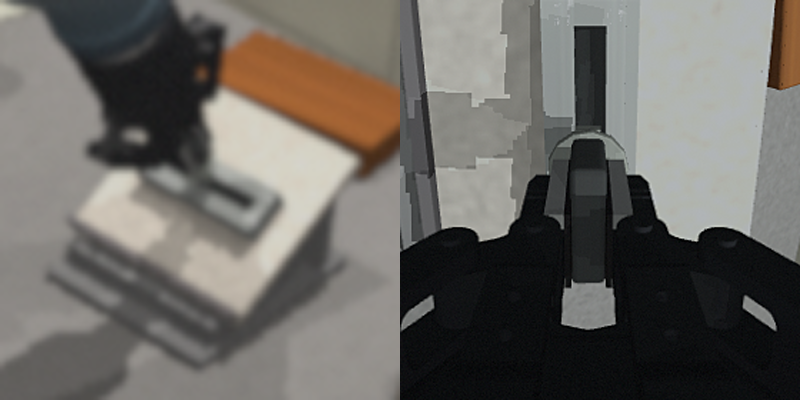

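The wrist view shows the slot with its centre at about x=590 in the crop and the grip at about 587, so they are nearly in line. I'll work out the lateral offset of slot against grip in tool coordinates from this one picture.

```bash
python3 - <<'E'
from h import *
c=dict(np.load("pics/w7.npz"));T,o=tool(); g=c["color"].max(2).astype(int)
# slot: crop rows 35..120 -> full rows 165..224 ; cols 245..320
rows=np.arange(164,226,4); L=[];Rr=[]
for v in rows:
    p=g[v,245:325]; 
    core=np.where(p<90)[0]; core=core[(core>15)&(core<60)]
    L.append([245+core.min()-.5,v]);Rr.append([245+core.max()+.5,v])
inv=np.linalg.inv(T)
tf=lambda X:(X@inv[:3,:3].T+inv[:3,3])*1000
l=tf(onplane(c,L,RO,RR[:,2]));r=tf(onplane(c,Rr,RO,RR[:,2]))
print(np.c_[np.array(L)[:,0],np.array(Rr)[:,0],l[:,0],l[:,1],r[:,1],(l+r)[:,1]/2].round(1))
mid=(l+r)/2; k=np.polyfit(mid[:,0],mid[:,1],1); print("slot: y at x=0",k[1],"slope",k[0])
# grip edges: top of grip is at tool z=-12 ; end face at x=+18
P=cloud(c); Q=(P.reshape(-1,3)@inv[:3,:3].T+inv[:3,3])*1000; Q=Q.reshape(P.shape)
for v in range(236,336,8):
    row=Q[v,255:320]; print(v, ''.join('%d,'%x for x in g[v,262:300:2]), row[::8].round(0)[:, [0,1,2]].tolist() if v%24==20 else '')
E
```

```text
[[271.5 293.5  43.7  -5.    6.5   0.8]
 [271.5 293.5  41.6  -5.    6.6   0.8]
 [271.5 293.5  39.4  -5.    6.6   0.8]
 [271.5 293.5  37.3  -5.    6.6   0.8]
 [271.5 293.5  35.1  -5.    6.6   0.8]
 [271.5 293.5  33.   -5.    6.7   0.8]
 [271.5 293.5  30.8  -5.    6.7   0.8]
 [271.5 293.5  28.6  -5.    6.7   0.8]
 [271.5 293.5  26.4  -5.1   6.7   0.8]
 [271.5 293.5  24.1  -5.1   6.8   0.8]
 [271.5 293.5  21.9  -5.1   6.8   0.9]
 [272.5 293.5  19.6  -4.6   6.8   1.1]
 [272.5 293.5  17.3  -4.6   6.9   1.1]
 [272.5 293.5  15.1  -4.6   6.9   1.1]
 [272.5 293.5  12.7  -4.6   6.9   1.2]
 [272.5 293.5  10.4  -4.6   6.9   1.2]]
slot: y at x=0 1.2772230715875257 slope -0.012852383305459736
236 87,66,53,103,125,124,128,127,126,125,148,145,146,146,145,149,146,107,91, [[3.0, -14.0, 52.0], [3.0, -10.0, 52.0], [13.0, -5.0, 27.0], [13.0, -1.0, 28.0], [12.0, 3.0, 29.0], [13.0, 7.0, 28.0], [3.0, 12.0, 52.0], [nan, nan, nan], [-4.0, 23.0, 70.0]]
244 78,79,78,81,14,26,29,29,28,30,31,29,30,32,39,43,146,141,142, 
252 55,57,56,13,26,26,29,28,30,28,34,31,29,29,33,41,18,61,54, 
260 61,60,64,11,42,52,60,59,59,6
[... 622 characters left out ...]
,35,32,3,17,24, 
300 32,56,26,23,31,33,37,35,35,37,36,36,35,37,36,32,11,19,22, 
308 13,6,19,16,25,34,37,36,38,36,37,34,35,35,33,32,10,17,21, [[12.0, -8.0, -31.0], [6.0, -6.0, -22.0], [-2.0, -4.0, -10.0], [-2.0, -1.0, -10.0], [-1.0, 2.0, -11.0], [3.0, 5.0, -17.0], [11.0, 7.0, -30.0], [11.0, 10.0, -30.0], [11.0, 12.0, -30.0]]
316 19,8,20,20,26,33,37,34,36,37,35,36,35,37,36,32,15,17,16, 
324 18,10,18,18,19,38,42,40,41,42,40,35,35,35,33,30,17,18,15, 
332 17,17,16,17,29,37,40,41,39,42,42,40,43,43,38,35,15,19,16, [[16.0, -7.0, -49.0], [-2.0, -6.0, -25.0], [-13.0, -4.0, -10.0], [-13.0, -1.0, -10.0], [-13.0, 3.0, -11.0], [-8.0, 5.0, -18.0], [0.0, 8.0, -28.0], [16.0, 8.0, -48.0], [17.0, 10.0, -49.0]]
```

Slot offset is +1.2–1.4 mm in tool y, consistent with the rail fit. Next I'll correct it and insert most of the way.

Call:
play_rows --xyz '[[1, 0.8, 0], [1.8, 1.4, 0], [1.8, 1.4, 0], [1.8, 1.4, 3], [1.8, 1.4, 6], [1.8, 1.4, 9], [1.8, 1.4, 12], [1.8, 1.4, 15], [1.8, 1.4, 17], [1.8, 1.4, 17]]' --rot '[[-0.003, 0, -0.006], [-0.003, 0, -0.006], [-0.003, 0, -0.006], [-0.003, 0, -0.006], [-0.003, 0, -0.006], [-0.003, 0, -0.006], [-0.003, 0, -0.006], [-0.003, 0, -0.006], [-0.003, 0, -0.006], [-0.003, 0, -0.006]]' --grip '[0, 0, 0, 0, 0, 0, 0, 0, 0, 0]'

```text
time_s: 21.8
eef_pos: [0.6402, -0.0357, 0.1147]
eef_rot: [0.176, 0.657, 0.708, 0.189]
wrist_force: [0.5, -1.0, -1.0]
opening: 0.106
grasp_force: 58.9
```

```bash
python3 - <<'E'
from h import *
T,o=tool(); print(o["eef_pos"],T[:3,:3].T@o["wrist_force"],o["opening"],togo(RO+RR[:,2]*.03,railtool()))
E
```

```text
[ 0.64024806 -0.03568643  0.11466601] [-1.01034489 -0.11210396  1.07378373] 0.10597888833933648 (array([-0.1,  0.5,  4.4]), array([-0.0013,  0.0004,  0.0024]))
```

The foot is in freely, with no contact force. I'll creep to flush.

Call:
play_rows --xyz '[[0, 0.2, 1], [0, 0.3, 2], [0, 0.3, 3], [0, 0.3, 3.5], [0, 0.3, 4], [0, 0.3, 4.4], [0, 0.3, 4.7], [0, 0.3, 5], [0, 0.3, 5], [0, 0.3, 5]]' --rot '[[0, 0, 0], [0, 0, 0], [0, 0, 0], [0, 0, 0], [0, 0, 0], [0, 0, 0], [0, 0, 0], [0, 0, 0], [0, 0, 0], [0, 0, 0]]' --grip '[0, 0, 0, 0, 0, 0, 0, 0, 0, 0]'

```text
time_s: 23.05
eef_pos: [0.6424, -0.0356, 0.1121]
eef_rot: [0.176, 0.657, 0.708, 0.189]
wrist_force: [-23.4, -1.5, 21.3]
opening: 0.109
grasp_force: 63.8
```

```bash
python3 - <<'E'
from h import *
T,o=tool(); print(o["eef_pos"],o["q"],T[:3,:3].T@o["wrist_force"],T[:3,:3].T@o["torque"],o["opening"],togo(RO+RR[:,2]*.03,railtool()))
E
```

```text
[ 0.64235255 -0.03562052  0.11211831] [-0.33369122  0.25194123  1.93130972  0.41541648  0.50859304 -0.72721023] [  0.20789097  -9.70144867 -30.11852793] [1.6976865  0.06125491 0.04983197] 0.10931965837326012 (array([ 0. , -0.1,  1.1]), array([-0.0013,  0.0002,  0.0035]))
```

Flange contact at h = 31 mm, as expected for flush. I'll ease the pressure and then twist +90 degrees about the tool z.

Call:
play_rows --xyz '[[0, -0.2, -0.8], [0, -0.3, -1], [0, -0.3, -1], [0, -0.3, -1], [0, -0.3, -1], [0, -0.3, -1], [0, -0.3, -1], [0, -0.3, -1], [0, -0.3, -1], [0, -0.3, -1]]' --rot '[[0, 0, 0], [0, 0, 0.05], [0, 0, 0.15], [0, 0, 0.27], [0, 0, 0.39], [0, 0, 0.51], [0, 0, 0.63], [0, 0, 0.75], [0, 0, 0.87], [0, 0, 0.99]]' --grip '[0, 0, 0, 0, 0, 0, 0, 0, 0, 0]'

```text
time_s: 24.3
eef_pos: [0.642, -0.035, 0.112]
eef_rot: [0.065, 0.915, 0.309, 0.25]
wrist_force: [-9.9, 1.6, 8.8]
opening: 0.106
grasp_force: 61.0
```

```bash
python3 - <<'E'
from h import *
T,o=tool(); print(o["eef_pos"],o["q"],T[:3,:3].T@o["wrist_force"],T[:3,:3].T@o["torque"],o["opening"],togo(RO+RR[:,2]*.031,railtool(np.pi/2)))
E
```

```text
[ 0.64195129 -0.03503055  0.11197654] [-0.33318814  0.25141103  1.93233986  0.41634849  0.50850401  0.26651987] [ -2.11658714  -4.15910721 -12.4885039 ] [ 0.81590281 -0.43373885 -0.09437934] 0.10569739453106917 (array([-0.1,  0.7,  0.2]), array([-0.0009,  0.0012,  0.5801]))
```

Call:
play_rows --xyz '[[0, 0, 0], [0, 0, 0], [0, 0, 0], [0, 0, 0], [0, 0, 0], [0, 0, 0], [0, 0, 0], [0, 0, 0], [0, 0, 0], [0, 0, 0]]' --rot '[[0, 0, 0.1], [0, 0, 0.2], [0, 0, 0.3], [0, 0, 0.4], [0, 0, 0.5], [0, 0, 0.56], [0, 0, 0.58], [0, 0, 0.58], [0, 0, 0.58], [0, 0, 0.58]]' --grip '[0, 0, 0, 0, 0, 0, 0, 0, 0, 0]'

```text
time_s: 25.55
eef_pos: [0.6417, -0.0347, 0.1119]
eef_rot: [-0.009, 0.965, 0.037, 0.258]
wrist_force: [-9.6, 2.2, 9.9]
opening: 0.105
grasp_force: 61.1
```

```bash
python3 - <<'E'
from h import *
T,o=tool(); print(o["eef_pos"],o["q"],T[:3,:3].T@o["wrist_force"],T[:3,:3].T@o["torque"],o["opening"],togo(RO+RR[:,2]*.031,railtool(np.pi/2)))
E
```

```text
[ 0.64172402 -0.03467432  0.11187067] [-0.33289542  0.251259    1.93264559  0.41656919  0.50899462  0.84272094] [ -3.24791261  -2.89111    -13.30932505] [ 0.61192431 -0.81356947 -0.03469207] 0.10459467032865571 (array([0.5, 1. , 0.2]), array([-0.0011,  0.0018,  0.0039]))
```

Call:
play_rows --xyz '[[0, 0, 0], [0, 0, 0], [0, 0, 0], [0, 0, 0], [0, 0, 0], [0, 0, -10], [0, 0, -30], [0, 0, -60], [0, 0, -90], [0, 0, -110]]' --rot '[[0, 0, 0], [0, 0, 0], [0, 0, 0], [0, 0, 0], [0, 0, 0], [0, 0, 0], [0, 0, 0], [0, 0, 0], [0, 0, 0], [0, 0, 0]]' --grip '[0.15, 0.25, 0.4, 0.5, 0.5, 0.5, 0.5, 0.5, 0.5, 0.5]'

```text
time_s: 26.8
eef_pos: [0.5872, -0.0396, 0.2088]
eef_rot: [-0.008, 0.965, 0.036, 0.259]
wrist_force: [-0.3, 0.1, 0.5]
opening: 0.502
grasp_force: 0.0
```

```bash
python3 - <<'E'
from h import *
c=shot("wrist","w8.png"); s=shot("side","s8.png"); T,o=tool(); print(o["eef_pos"],o["wrist_force"])
P=cloud(c); Q=((P-RO)@RR)*1000; Q=Q.reshape(-1,3); ok=(abs(Q[:,0])<30)&(abs(Q[:,1])<30)
t=Q[ok&(abs(Q[:,2]-42)<3)]; print("grip top",len(t),t.mean(0) if len(t) else 0, cv2.minAreaRect(t[:,:2].astype(np.float32)) if len(t) else 0)
A=np.c_[t[:,:2],np.ones(len(t))]; print("top tilt",np.linalg.lstsq(A,t[:,2],rcond=None)[0])
f=Q[ok&(abs(Q[:,2]-4)<1.6)]; print("flange top",len(f),f.mean(0),np.percentile(f[:,2],[10,50,90])); r=Q[(abs(Q[:,0])<15)&(abs(Q[:,0])>8)&(abs(Q[:,1])<50)&(abs(Q[:,1])>20)&(abs(Q[:,2])<3)]; print("face",np.median(r[:,2]))
A=cv2.resize(s["color"][140:240,265:365,::-1],(360,420)); B=cv2.resize(c["color"][:,:,::-1],(440,420)); cv2.imwrite("pics/c8.png",np.hstack([A,B]))
E
```

```text
[ 0.58802879 -0.03995171  0.2097476 ] [ 0.27516688 -0.79684285  0.04991679]
grip top 654 [-1.6734199   0.07509703 41.48391673] ((-2.152507781982422, 0.12510919570922852), (35.20175552368164, 9.370896339416504), 0.20238220691680908)
top tilt [-1.80104984e-03 -2.57372682e-02  4.14828356e+01]
flange top 401 [-2.17943658 -0.5395744   3.76608466] [2.90773619 3.7391052  4.60078492]
face -0.2571972182638994
```

View pics/c8.png

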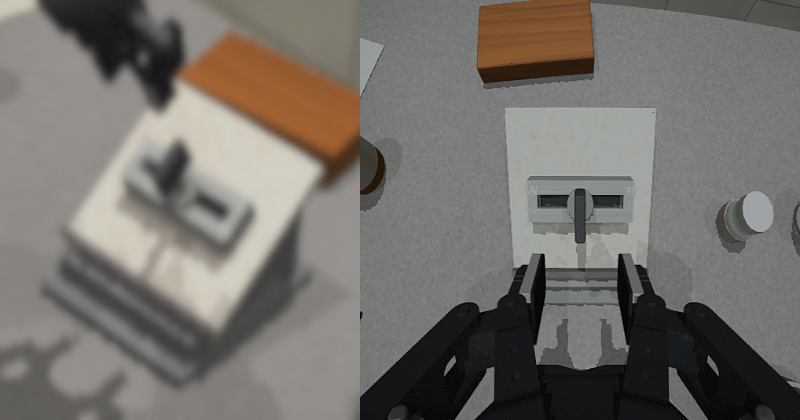

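The post stands upright in the rail with its flange around (580,205) in the right-hand view, crosswise to the slot. Flange top is 4.0 mm above the face (flush) and the twist is within about 0.2 degrees. The gripper is clear, so I'm handing in.

```bash
python3 -c "
from bench import ctrl; print(ctrl.hand_in())"
```

```text
the job is handed in; nothing more can be done
None
```

The job is handed in, at about 27 s of the 67 s limit: the lid stands level and right way up on the mat, and the post is flush in the rail, locked crosswise within about 0.2 degrees and released.

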